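Check a pinned frame for square with a slide rule and true it up

TASK

Lift the solder spool out of the small wooden frame and stand it upright on the free bench beside it. Then check the frame with the sprung slide rule: let the rule spring out and sit by itself in the corners first across the red-pin diagonal, then across the blue-pin diagonal, without shifting the frame. Leave the rule there and shift the frame's far rail sideways until both diagonals would measure the same to within about 3 mm (leave the frame as it is if they already agree); do not disturb the flux bottle or the glass jar.

Things in the scene. Friction and masses are not known exactly. Their poses are not given: they have to be found in the camera images.
- frame: Wooden frame flat on the bench, rails 20 mm wide, 14 mm high, pinned at the corners; outside 160 (its y) x 150 mm (its x) when square, opening 120 x 110 mm. Origin: centre of the opening when square, on the bench; x from near to far rail, y to the left. The near rail (two screw heads) is fixed; light side rails swing on its pins, up to 0.15 rad either way, and stay where left.
- pin_red_near (a point): Red-capped pin at the left end of the fixed near rail, point on the pin axis 14 mm above the bench (caps reach 18 mm). Pins are 140 mm apart along near and far rail, 130 mm apart along the side rails; each lies 10 mm from the inner faces of its two rails. This is one end of the red diagonal.
- pin_red_far (a point): Red-capped pin at the right end of the far rail, the other end of the red diagonal; moves with the far rail.
- pin_blue_near (a point): Blue-capped pin at the right end of the near rail, one end of the blue diagonal.
- pin_blue_far (a point): Blue-capped pin at the left end of the far rail, the other end of the blue diagonal; moves with the far rail.
- far_rail_mid (a point): Middle of the movable far rail (20 mm wide along its x, 14 mm high, y along the rail), 7 mm above the bench. Pinch it here from above or push its ends: it shifts sideways along the frame's y, staying parallel to the near rail, with about 5 N (8 N with the rule sprung in). When square, both diagonals are 191 mm from pin to pin.
- tab_black (a point): Slide rule, body side: centre of the outer face of the black finger tab (22 mm wide across the rule, 6 mm thick, 10 to 50 mm above the rule's underside), 30 mm above the underside. x runs along the rule towards the orange end. The whole rule is 22 mm wide and 180 g; its low part, which goes down between the rails, is 10 mm high.
- tab_orange (a point): Slide rule, sliding tongue: centre of the outer face of the orange tab, shaped as the black one, x as there. Pinching both tabs together from outside shortens the rule to its stop (then 28 mm over the outer faces; 68 mm when fully out); let go, a spring of 2 to 4 N drives the ends apart.
- rule_end_black (a point): Centre of the rounded end (5 mm radius, 10 mm high, upright axis) of the rule's body, 5 mm above its underside, 50 mm from tab_black along the rule. The two ends are alike and the rule may lie either way round. Seated in a corner of the frame, this centre is 20 to 23 mm from the pin (21 mm when square).
- rule_end_orange (a point): Centre of the rounded end (5 mm radius) of the sliding tongue, 50 mm beyond tab_orange; as the black end.
- rule_tongue (a joint): Reading of the rule: how far the tongue is out, 0 (shut) to 0.040 m (fully out). Length over the ends = 0.138 m + reading; about 0.159 m on either diagonal of the square frame, 0.147 to 0.169 m when it leans. 1 mm more on one diagonal is about 1 mm less on the other and takes about 1.75 mm of sideways shift of the far rail.
- spool_center (a point): Solder spool, 55 mm diameter, 40 mm high, 320 g, standing upright inside the frame at the start; point at its centre, 20 mm up, z along its axis.
- flux_bottle: Flux bottle, 48 mm diameter, 103 mm high, red cap, loose; origin at its base centre. Leave alone.
- scrap_jar: Glass jar of offcuts with a red lid, 86 mm diameter, 119 mm high, loose; origin at its base centre. Leave alone.
- tool_cup: Perforated metal cup of tools, 120 mm diameter, 273 mm high with the tools, fixed; origin at its base centre. Obstacle.
- solder_station: Soldering station, 152 mm (its x, across the bench along world y) by 105 mm (its y), 83 mm high, fixed; origin at its base centre. Obstacle.
- iron_stand: Soldering iron stand with wire coil, 113 mm by 75 mm, 108 mm high, fixed; origin at its base centre. Obstacle.
- pencil_a: Red pencil lying on the bench, 153 mm long (its y), 7 mm thick, fixed there; origin at its middle, on the bench.
- pen_a: Black and silver pen lying on the bench, 132 mm long (its y), 13 mm high, fixed there; origin at its middle, on the bench.
- glass_cutter: Brass glass cutter lying on the bench, 136 mm long (its y), 13 mm thick, fixed there; origin at its middle, on the bench.
There are look-alikes about, which are no part of the job. What is shaped like the part that bears spool_center but black is not meant.

How it is judged (in metres and radians):
On the way, in this order (a step that is already met when the one before it is completed fails the run):
1. the spool stands upright on the bench outside the frame, let go (horizontal distance between spool_center and frame above 0.095 m and height (world z) of spool_center between 0.014 and 0.026 m and angle between spool_center's own z axis and vertical below 0.15 rad and contact force between the fingers and solder_spool below 0.3 N), for 0.2 s.
2. the rule, let go, has sprung out between the two red-pin corners (each end's centre within 27 mm of its pin, low between the rails), the frame's lean not yet changed (far red pin moved less than 6 mm) (((horizontal distance between rule_end_black and pin_red_near below 0.027 m and horizontal distance between rule_end_orange and pin_red_far below 0.027 m) or (horizontal distance between rule_end_black and pin_red_far below 0.027 m and horizontal distance between rule_end_orange and pin_red_near below 0.027 m)) and height (world z) of each of rule_end_black, rule_end_orange below 0.011 m and contact force between the fingers and rule below 0.3 N and distance of pin_red_far from where it was at the start of the episode below 0.006 m), for 0.3 s.
3. the same across the two blue-pin corners, the frame's lean not yet changed (((horizontal distance between rule_end_black and pin_blue_near below 0.027 m and horizontal distance between rule_end_orange and pin_blue_far below 0.027 m) or (horizontal distance between rule_end_black and pin_blue_far below 0.027 m and horizontal distance between rule_end_orange and pin_blue_near below 0.027 m)) and height (world z) of each of rule_end_black, rule_end_orange below 0.011 m and contact force between the fingers and rule below 0.3 N and distance of pin_red_far from where it was at the start of the episode below 0.006 m), for 0.3 s.
At the end, for the whole second after the job is handed in: The rule, let go, lies sprung out across the blue diagonal (end centres within 27 mm of the pins, low between the rails); blue pins 188.5 to 193.6 mm apart (square: 191 mm; rule readings then differ by about 4 mm at most); spool upright on the bench outside the frame (((horizontal distance between rule_end_black and pin_blue_near below 0.027 m and horizontal distance between rule_end_orange and pin_blue_far below 0.027 m) or (horizontal distance between rule_end_black and pin_blue_far below 0.027 m and horizontal distance between rule_end_orange and pin_blue_near below 0.027 m)) and height (world z) of each of rule_end_black, rule_end_orange below 0.011 m and contact force between the fingers and rule below 0.3 N and horizontal distance between spool_center and frame above 0.095 m and height (world z) of spool_center between 0.014 and 0.026 m and angle between spool_center's own z axis and vertical below 0.15 rad and distance between pin_blue_near and pin_blue_far between 0.1885 and 0.1936 m and linear speed of solder_spool below 0.02 m/s); the robot touches nothing.
It fails at once if the flux bottle is moved more than 15 mm or tipped (distance of flux_bottle from where it was at the start of the episode above 0.015 m or angle between flux_bottle's own z axis and vertical above 0.3 rad).
It fails at once if the jar is moved more than 15 mm or tipped (distance of scrap_jar from where it was at the start of the episode above 0.015 m or angle between scrap_jar's own z axis and vertical above 0.3 rad).
It fails at once if the spool is tipped over (angle between spool_center's own z axis and vertical above 0.7 rad).
It also fails if it takes over 67 s, if anything falls off the work surface, if the arm or the gripper's body presses on something with over 40 N, if the wrist force passes 120 N, or if a joint passes its speed limit or range.

ROBOT

A 6-joint arm with a two-finger parallel gripper is mounted at the origin on a cart in front of the work surface, level with it; the furniture and walls round the work are solid. World frame = base frame: x ahead of the robot, y to its left, z up, the work surface at z = 0. Lengths are in mm, angles in degrees, forces in N, time in s.
With the tool pointing down it reaches from about 325 to 775 mm from the base axis. Payload 9.3 kg.
Tool frame: the origin (TCP) lies on the centre line of the jaws, within the pads' length; the fingertips stand 25 mm ahead of it and the grasp point (between the pads) lies 6 mm ahead of it; z points along the fingers, y is the line along which they close (so a half turn about z gives the same grasp; the last joint's range is limited). The gripper opens to 85 mm and grips with 20 to 120 N. Pads are 22 mm wide; open, the fingers measure 114 mm over their backs; the gripper's body (76 mm by 85 mm) begins 54 mm behind the grasp point. The pads swing forward as they close: fully open they stand 13 mm farther back than shut.
Start: joints at [59.782, 14.817, 1.232, 76.415, 0, 81.257], TCP at [201.349, 511.816, 256.279] pointing down, gripper open.
Joint ranges: [-174.27, 174.27], [-52.1, 104.24], [-59.71, 78.15], [-110.17, 111.67], [-87.03, 83.33], [-180, 180]. Speed limits (degrees/s): [127.2, 127.2, 159.86, 180, 180, 180].

INTERFACE

Orientations are given as a 3x3 rotation matrix whose columns are the frame's x, y, z axes.
In Python, from plant import bot gives the robot as it stands.
- The arm moves only by the tool arm_command, never from a script. Its argument "increments" is a list that holds one entry, the list of rows, each a list of 5 numbers: the shift along the tool's x, y, z in mm, then the turn about the tool's z in rad, then the closure in counts, from 0 (fully open) to 255 (shut). In form: [[[x, y, z, twist, claw], ...]]. A call has 1 to 5 rows; each row shifts and turns the commanded pose from where the row before left it, along the tool's axes as they then stand; what a row does not reach is not made up. A row lasts 1/12 s, in which the tool goes at most 41.7 mm and 7.16 degrees, less where a joint would pass 70% of its speed; a pose out of reach is approached as far as the arm can. A call with a gripper value outside its range is refused whole. The fingers move at their own pace and stop on an object; "squeeze" is the grip in N (left out, the last holds). Time passes only in rows, so rows that do not move let the fingers close. It gives the time, the measured TCP pose, the force, the opening and the grip force at its end, in the units of the state.
- bot.state(): the state, without advancing time (a new reading comes with each control period).
- bot.grab_frame(name): name is "scene" or "side" or "wrist"; returns a dict with "img" (480x640x3 uint8, red, green, blue), "range_z" (480x640 float32, mm along the optical axis (not along the pixel's ray), 0 where there is no reading), "vertical_fov" (degrees; the focal length in pixels is half the picture's height over the tangent of half this angle, whatever the lens; pixels are square), "cx", "cy" (the principal point, pixels), "pose" (4x4, takes a point from camera to world coordinates); the wrist camera has in their place "T_tool_cam" (4x4, takes a point from camera to tool coordinates, whose origin is the TCP and whose axes are the flange's). Camera axes: x right, y down, z forward; pixel columns grow to the right and rows downward; lengths in mm; the calibration is good to about 2 mm. The wrist camera is an equidistant fisheye: a pixel r from the principal point sees the ray r / f radians off the axis. A picture is of the moment at which its call begins: read the wrist's pose just before it.
- bot.sign_off(): hands the job in; it is judged then, once.
The state is a dict: "time": time; "q": joint angles; "dq": joint speeds; "joint_torque": joint torques, N m; "tcp_pos": TCP position; "eef_rot": TCP orientation; "ft_force": force on the tool from outside, world axes, zero at the start; "torque": the same for the moment, N m; "grip_width": finger opening in mm; "grasp_force": force on a finger pad.
Only numpy, scipy, OpenCV 4.12 (cv2) and the standard library are available. Lean on these libraries where they do the work, as an engineer would, in place of code of your own. Each camera call takes 0.05 s, during which the arm holds its last target. There are 200 camera calls.

## Working session

There is one attempt and no reset: what is moved stays moved. The work goes in short steps, Python scripts to look and compute and a tool call to move; the robot and the scene stay as the last step left them, time stands still between calls to the robot, and variables do not carry over. Pictures are saved under pics/ and viewed, at most 10 in all, crops included, and the job is handed in when it is done.

Besides the shell and the picture viewer there is one more tool, called after "Request:" as name(argument=value, ...), one argument or row to a line, values as JSON. arm_command: Moves the arm, as the interface text tells. Its arguments: {"type":"object","properties":{"increments":{"type":"array"},"squeeze":{"type":"number"}},"required":["increments"]}

```bash
mkdir -p pics
cat > h.py <<'E'
import numpy as np, cv2
from plant import bot
def grab(n):
    s=bot.state(); d=bot.grab_frame(n)
    if n=="wrist":
        T=np.eye(4); T[:3,:3]=np.array(s["eef_rot"]); T[:3,3]=s["tcp_pos"]; d["pose"]=T@np.array(d["T_tool_cam"])
    d["pose"]=np.array(d["pose"]); d["f"]=240/np.tan(np.radians(d["vertical_fov"])/2); d["fish"]=n=="wrist"; return d
def ray(d,u,v):
    x,y=(u-d["cx"]),(v-d["cy"])
    if d["fish"]:
        r=np.hypot(x,y)+1e-9; t=r/d["f"]; c=np.array([np.sin(t)*x/r,np.sin(t)*y/r,np.cos(t)])
    else: c=np.array([x/d["f"],y/d["f"],1.])
    return d["pose"][:3,3], d["pose"][:3,:3]@c
def onz(d,u,v,z):
    o,r=ray(d,u,v); return o+r*(z-o[2])/r[2]
def pt(d,u,v):
    z=float(d["range_z"][int(round(v)),int(round(u))]); o,r=ray(d,u,v)
    return o+r*z/(r@d["pose"][:3,2])
def blobs(m,amin=15):
    n,l,st,c=cv2.connectedComponentsWithStats(m.astype(np.uint8)); return [(c[i].round(1),int(st[i,4]),st[i,:4]) for i in range(1,n) if st[i,4]>=amin]
def save(d,name): cv2.imwrite("pics/"+name,cv2.cvtColor(d["img"],cv2.COLOR_RGB2BGR))
E
python3 - <<'E'
from h import *
s=bot.state(); print(s)
ims=[]
for n in("scene","side","wrist"):
    d=grab(n); print(n,d["f"],d["cx"],d["cy"],d["pose"].round(2).tolist()); save(d,n+"0.png"); np.save(n+"0.npy",d,allow_pickle=True)
E
```

```text
{'time': 0.0, 'q': array([ 5.97821778e+01,  1.48492997e+01,  1.18649473e+00,  7.64147449e+01,
       -8.65886433e-04,  8.12569329e+01]), 'dq': array([ 0.09316506, -0.03729198,  0.02454648,  0.03223538, -0.09163409,
        0.0452108 ]), 'joint_torque': array([-1.66565933e-03, -5.55642092e+01,  3.44529605e+01,  1.35562956e-02,
       -2.91840270e-04, -2.59621964e-05]), 'tcp_pos': array([201.21850046, 511.58009437, 255.6575875 ]), 'eef_rot': array([[-9.30578901e-01,  3.66090785e-01, -6.68142441e-04],
       [ 3.66091345e-01,  9.30578176e-01, -1.17719036e-03],
       [ 1.90800232e-04, -1.34006967e-03, -9.99999084e-01]]), 'ft_force': array([-0.8816555 ,  0.31537199,  1.07360552]), 'torque': array([-0.00473147, -0.0340208 , -0.01986412]), 'grasp_force': 0.0, 'grip_width': 85.55735525972523}
scene 594.9283213836994 321.36441803072904 245.25880872255763 [[0.41, -0.56, 0.72, -288.64], [-0.91, -0.26, 0.32, -440.67], [0.0, -0.79, -0.62, 753.95], [0.0, 0.0, 0.0, 1.0]]
side 484.3367537889276 317.8048455847143 239.03005507236992 [[-0.99, -0.07, 0.08, 411.87], [-0.11, 0.68, -0.73, 718.68], [-0.0, -0.73, -0.68, 802.78], [0.0, 0.0, 0.0, 1.0]]
wrist 371.64829954431775 318.25646840311924 236.252655795215 [[0.37, 0.89, 0.27, 131.07], [0.93, -0.35, -0.11, 539.21], [-0.0, 0.29, -0.96, 373.97], [0.0, 0.0, 0.0, 1.0]]
```

View pics/scene0.png

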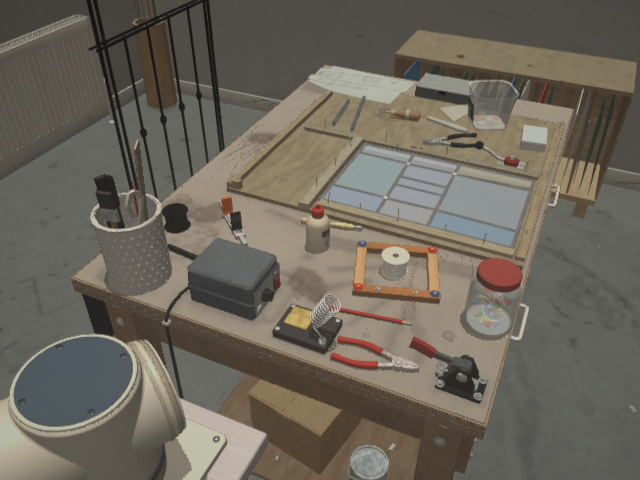

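View pics/wrist0.png

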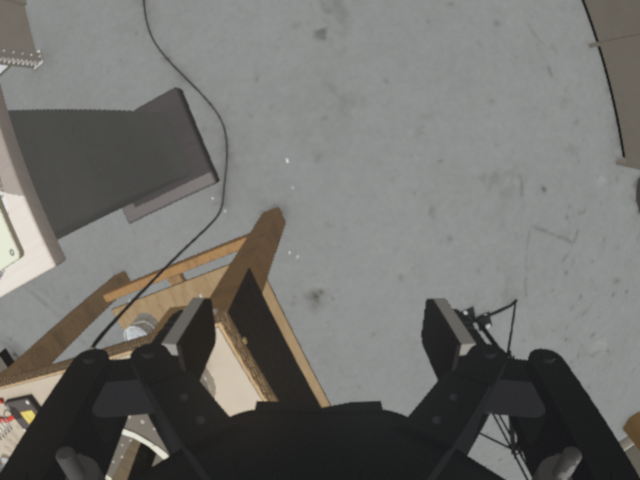

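The scene view shows the frame at about (397,272), with the pale spool inside it at (395,262). A black look-alike spool stands at (175,217). The rule, with black and orange tabs, is at (232,218). The flux bottle is at (318,230), the jar at (495,297), and the stand at (310,325). The wrist view shows only floor and the cart, because the arm is left of the bench.

Run:
```python
from h import *
d=np.load("scene0.npy",allow_pickle=True).item(); e=np.load("side0.npy",allow_pickle=True).item()
for n,(u,v) in dict(spool=(388,256),spooltop2=(402,256),black=(176,208),orange=(226,204),blk=(236,222),bottlecap=(318,211),jarlid=(499,270),station=(235,258),stand=(330,308),rn=(361,244),rl=(360,292),fr=(434,250),br=(435,294),cup=(125,215)).items():
    print(n,pt(d,u,v).round(0), [d["img"][v,u].tolist()])
c=d["img"][180:340,140:540]; c=cv2.resize(c,(800,320),interpolation=cv2.INTER_CUBIC)
s=cv2.resize(e["img"],(373,280))
o=np.vstack([c,np.hstack([s,np.zeros((280,427,3),np.uint8)])])
# side view crop of spot where frame appears
T=np.linalg.inv(e["pose"])
def proj(p):
    q=T@np.r_[p,1]; return q[:2]/q[2]*e["f"]+[e["cx"],e["cy"]]
u,v=proj(pt(d,395,262)).astype(int); print("side px of spool",u,v)
u2,v2=proj(pt(d,236,222)).astype(int); print("rule",u2,v2)
x0=max(0,min(u,u2)-60);x1=min(640,max(u,u2)+60);y0=max(0,min(v,v2)-60);y1=min(480,max(v,v2)+60);print(x0,x1,y0,y1)
cc=e["img"][y0:y1,x0:x1];k=min(427/cc.shape[1],280/cc.shape[0]);cc=cv2.resize(cc,None,fx=k,fy=k,interpolation=cv2.INTER_CUBIC)
o[320:320+cc.shape[0],373:373+cc.shape[1]]=cc[:280,:427]
cv2.imwrite("pics/c1.png",o[:,:,::-1])
```

```text
spool [ 563. -195.   37.] [[199, 196, 172]]
spooltop2 [ 575. -219.   37.] [[199, 194, 169]]
black [524. 262.  40.] [[41, 39, 37]]
orange [587. 179.  35.] [[112, 63, 39]]
blk [547. 131.  28.] [[45, 42, 38]]
bottlecap [570. -45.  93.] [[169, 69, 61]]
jarlid [ 511. -401.  116.] [[151, 76, 67]]
station [393.  36.  80.] [[100, 103, 99]]
stand [ 420. -138.    3.] [[102, 86, 82]]
rn [ 603. -125.   14.] [[59, 89, 147]]
rl [ 477. -173.    8.] [[89, 66, 48]]
fr [ 646. -264.   14.] [[197, 56, 49]]
br [ 521. -302.   16.] [[96, 90, 99]]
cup [392. 273. 104.] [[100, 95, 89]]
side px of spool 302 207
rule 282 319
222 362 147 379
```

View pics/c1.png

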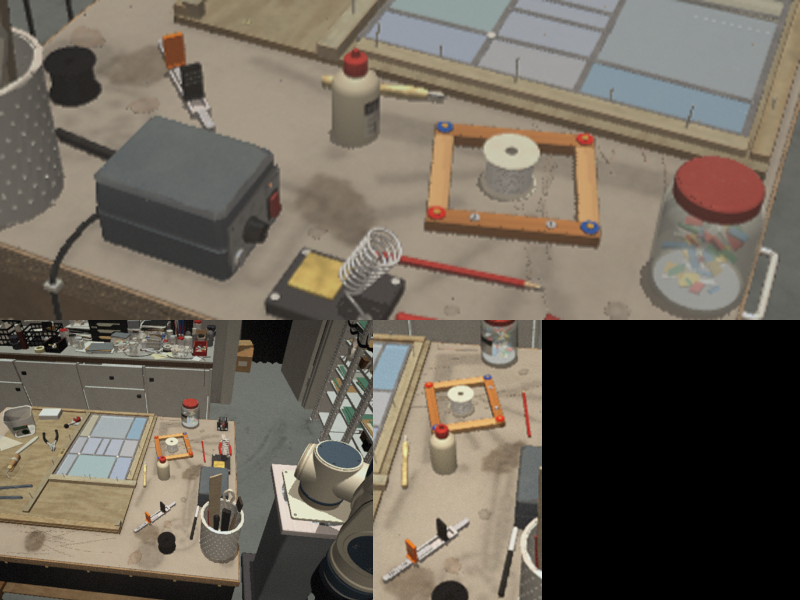

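Two spools could be meant: the pale one inside the frame at scene (395,262), and the black one at (175,217). The text rules out black and puts the spool inside the frame, so it's the pale one, and the enlarged crop confirms this. The crop also shows the red pins near-left and far-right, the blue pins near-right and far-left, and the rule at about (235,218).

```bash
cat >> h.py <<'E'
def tri(rs):
    A=np.zeros((3,3));b=np.zeros(3)
    for o,r in rs:
        r=r/np.linalg.norm(r);P=np.eye(3)-np.outer(r,r);A+=P;b+=P@o
    p=np.linalg.solve(A,b); return p
def cmask(d,c):
    h=cv2.cvtColor(d["img"],cv2.COLOR_RGB2HSV).astype(int);H,S,V=h[...,0],h[...,1],h[...,2]
    if c=="red": return ((H<6)|(H>172))&(S>140)&(V>110)
    if c=="blue": return (H>100)&(H<125)&(S>110)&(V>70)
    if c=="orange": return (H>=6)&(H<14)&(S>140)&(V>90)
E
python3 - <<'E'
from h import *
for n in("scene","side"):
    d=np.load(n+"0.npy",allow_pickle=True).item()
    for c in("red","blue","orange"):
        for b in blobs(cmask(d,c),8):
            p=onz(d,*b[0],17)
            if 350<p[0]<800 and -420<p[1]<320: print(n,c,b[0],b[1],b[2],p.round(1))
E
```

```text
scene red [317.4 209. ] 66 [312 204  12   9] [675.    4.6  17. ]
scene red [432.1 249.4] 27 [428 247   9   5] [ 643.2 -261.    17. ]
scene red [500.2 272.2] 788 [478 259  43  27] [ 630.2 -397.8   17. ]
scene red [357.8 286.4] 31 [354 283   9   7] [ 479.9 -167.4   17. ]
scene red [371.4 315.1] 146 [340 308  62  15] [ 420.8 -216.5   17. ]
scene red [360.2 343.2] 210 [338 336  44  17] [ 351.7 -222.8   17. ]
scene red [423.8 344.1] 92 [412 337  24  16] [ 393.9 -319.1   17. ]
scene blue [362.  243.4] 18 [359 241   7   5] [ 602.8 -127.5   17. ]
scene blue [434.4 293.7] 22 [431 291   8   6] [ 519.9 -301.    17. ]
scene orange [226.6 205. ] 146 [222 196  10  18] [605.5 191.1  17. ]
scene orange [377.7 245.3] 102 [365 243  31   6] [ 610.2 -158.3   17. ]
scene orange [416.2 248.9] 114 [401 246  29   7] [ 631.5 -231.8   17. ]
scene orange [358.2 283.8] 9 [356 283   5   3] [ 486.9 -165.4   17. ]
scene orange [367.3 288.2] 75 [358 285  17   7] [ 482.7 -185.    17. ]
scene orange [403.2 291.7] 251 [376 287  57  11] [ 501.3 -247.9   17. ]
side red [383.  178.3] 13 [382 176   3   5] [ 351.8 -387.1   17. ]
side red [267.6 200.7] 14 [265 199   6   4] [ 650.  -255.3   17. ]
side red [348.9 225.3] 74 [346 208   7  35] [ 433.3 -180.7   17. ]
side red [377.6 219.9] 77 [375 210   7  21] [ 363.5 -208.7   17. ]
side red [326.6 228.9] 15 [324 227   6   4] [ 486.6 -161.6   17. ]
side red [278.2 237.7] 74 [273 233  11  10] [ 598.7 -117.7   17. ]
side orange [322.3 217.5] 119 [314 197  17  36] [ 501.4 -203.2   17. ]
side orange [268.5 202. ] 13 [265 199   7   5] [ 646.7 -250.2   17. ]
side orange [270.8 208.4] 22 [268 204   6   9] [ 636.1 -224.9   17. ]
side orange [271.6 223. ] 104 [266 207  12  28] [ 623.9 -168.9   17. ]
side orange [253.7 339.3] 101 [249 329  10  20] [597.3 176.   17. ]
```

Request:
arm_command(
  increments=[
    [[0,0,-37,0,0],[0,0,-37,0,0],[-27,-23,0,0,0],[-27,-23,0,0,0],[-27,-23,0,0,0]],
  ],
  squeeze=30,
)

```text
time: 0.57
tcp_pos: [251.7, 417.3, 330.5]
eef_rot: [[-0.931, 0.364, 0.001], [0.364, 0.931, 0.0], [-0.0, 0.001, -1.0]]
ft_force: [0.9, 0.3, 0.3]
grip_width: 85.4
grasp_force: 0.0
```

Request:
arm_command(
  increments=[
    [[-27,-23,0,0,0],[-27,-23,0,0,0],[-27,-23,0,0,0],[-27,-23,0,0,0],[-27,-23,0,0,0]],
  ],
)

```text
time: 0.98
tcp_pos: [335.2, 259.9, 330.3]
eef_rot: [[-0.931, 0.366, 0.0], [0.366, 0.931, 0.0], [-0.0, 0.0, -1.0]]
ft_force: [1.1, 0.6, 0.5]
grip_width: 85.3
grasp_force: 0.0
```

Request:
arm_command(
  increments=[
    [[-27,-23,0,0,0],[-27,-23,0,0,0],[-27,-23,0,0,0],[-27,-23,0,0,0],[-27,-23,0,0,0]],
  ],
)

```text
time: 1.4
tcp_pos: [418.8, 103.3, 330.3]
eef_rot: [[-0.931, 0.366, 0.0], [0.366, 0.931, 0.0], [-0.0, 0.0, -1.0]]
ft_force: [0.9, 0.2, -0.0]
grip_width: 85.4
grasp_force: 0.0
```

Request:
arm_command(
  increments=[
    [[-27,-23,0,0,0],[-27,-23,0,0,0],[-27,-23,0,0,0],[-27,-23,0,0,0],[-27,-23,0,0,0]],
  ],
)

```text
time: 1.82
tcp_pos: [502.4, -53.2, 330.2]
eef_rot: [[-0.93, 0.366, -0.0], [0.366, 0.93, 0.0], [0.0, 0.0, -1.0]]
ft_force: [1.2, 0.5, 1.1]
grip_width: 85.7
grasp_force: 0.0
```

Request:
arm_command(
  increments=[
    [[-27,-23,0,0,0],[-27,-23,0,0,0],[-27,-23,0,0,0],[-27,-23,0,0,0],[-27,-23,0,0,0]],
  ],
)

```text
time: 2.23
tcp_pos: [586.1, -209.5, 329.9]
eef_rot: [[-0.931, 0.366, -0.0], [0.366, 0.931, 0.0], [0.0, 0.0, -1.0]]
ft_force: [-0.1, -0.4, 0.4]
grip_width: 85.5
grasp_force: 0.0
```

Request:
arm_command(
  increments=[
    [[-27,-23,0,0,0],[0,0,0,0,0],[0,0,0,0,0],[0,0,0,0,0]],
  ],
)

```text
time: 2.57
tcp_pos: [602.1, -239.0, 329.7]
eef_rot: [[-0.93, 0.366, -0.001], [0.366, 0.93, 0.001], [0.001, 0.0, -1.0]]
ft_force: [-0.1, 0.2, 0.1]
grip_width: 85.4
grasp_force: 0.0
```

Run:
```python
from h import *
d=grab("wrist"); save(d,"wrist1.png"); np.save("wrist1.npy",d,allow_pickle=True); s=bot.state(); print(s["tcp_pos"],s["eef_rot"].round(3),s["q"].round(1),s["ft_force"])
for c in("red","blue","orange"):
    for b in blobs(cmask(d,c),15):
        print(c,b[0],b[1],b[2],onz(d,*b[0],18).round(1))
```

```text
[ 601.98223892 -238.35675608  330.35940036] [[-0.931  0.366 -0.   ]
 [ 0.366  0.931  0.   ]
 [ 0.     0.    -1.   ]] [-29.   24.8  26.8  92.1   0.   -7.6] [ 0.0960625  -0.68132954 -0.15772011]
red [247.4   8.3] 293 [228   0  44  18] [ 366.3 -234.5   18. ]
red [159.8  24.5] 159 [147  14  26  23] [ 333.  -339.6   18. ]
red [286.6  52.9] 376 [247  20  98  59] [ 437.3 -213.    18. ]
red [338.9  76.1] 99 [333  70  13  13] [ 485.1 -168.    18. ]
red [491.5 116.5] 344 [482 106  20  22] [588.3  -6.1  18. ]
red [129.8 186. ] 3322 [100 151  60  71] [ 502.3 -458.5   18. ]
red [315.4 232.8] 70 [310 228  12  12] [ 647.6 -261.    18. ]
blue [244.7 150.8] 78 [239 145  12  13] [ 524.8 -300.9   18. ]
blue [408.3 162.8] 78 [403 157  12  13] [ 607.8 -127.7   18. ]
orange [338.6  76.4] 71 [331  68  17  17] [ 485.3 -168.5   18. ]
orange [339.1  75.4] 21 [336  72   8   8] [ 484.4 -167.5   18. ]
orange [600.4  86.3] 73 [591  79  21  15] [593.8 188.9  18. ]
orange [315.5 230.1] 42 [308 226  16  11] [ 644.5 -259.7   18. ]
orange [315.3 233.6] 21 [312 230   8   8] [ 648.5 -261.5   18. ]
```

View pics/wrist1.png

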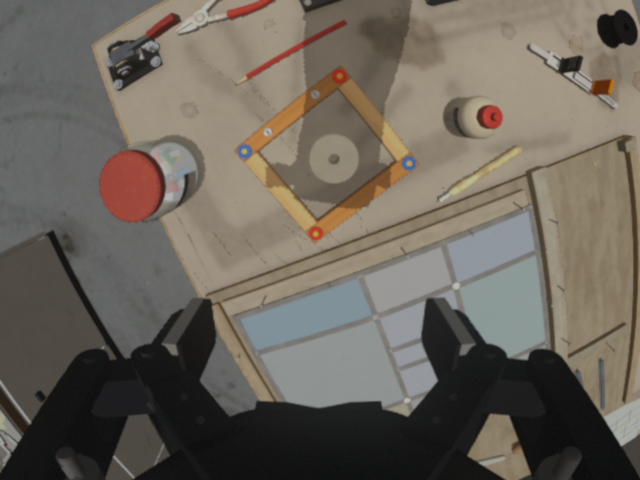

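The wrist view shows the whole frame: red caps at (339,76) and (315,233), blue caps at (245,151) and (408,163). The spool is centred at (334,159), the flux bottle at (480,118), the jar at (140,185), and the rule at (580,75).

```bash
cat >> h.py <<'E'
def cloud(d):
    v,u=np.mgrid[0:480,0:640].astype(float); x,y=u-d["cx"],v-d["cy"]
    if d["fish"]:
        r=np.hypot(x,y)+1e-9;t=r/d["f"];c=np.dstack([np.tan(t)*x/r,np.tan(t)*y/r,np.ones_like(x)])
    else: c=np.dstack([x/d["f"],y/d["f"],np.ones_like(x)])
    P=(c*d["range_z"][...,None])@d["pose"][:3,:3].T+d["pose"][:3,3]; P[d["range_z"]<=0]=np.nan; return P
E
python3 - <<'E'
from h import *
R={}
for n in("scene0","side0","wrist1"):
    d=np.load(n+".npy",allow_pickle=True).item(); P=cloud(d)
    m=(np.hypot(P[...,0]-566,P[...,1]+214)<45)&(P[...,2]>30)&(P[...,2]<50)
    b=max(blobs(m,30),key=lambda b:b[1]); R[n]=ray(d,*b[0]); 
    print(n,"spool",b, np.nanmedian(P[m],0).round(1), onz(d,*b[0],40).round(1))
    for nm,c,zmin in(("bottle",(590,-40),60),("jar",(515,-400),100)):
        m=(np.hypot(P[...,0]-c[0],P[...,1]-c[1])<70)&(P[...,2]>zmin)&(P[...,2]<130)
        print(nm,m.sum(),np.nanmedian(P[m],0).round(0),np.nanmax(P[m],0).round(0),np.nanmin(P[m],0).round(0))
    m=(np.abs(P[...,0]-480)<200)&(np.abs(P[...,1]+20)<120)&(P[...,2]>6)&(P[...,2]<130)
print(tri([R["scene0"],R["wrist1"]]),tri([R["side0"],R["wrist1"]]),tri(list(R.values())))
# rule tabs
for n in("scene0","side0","wrist1"):
    d=np.load(n+".npy",allow_pickle=True).item(); P=cloud(d)
    m=(np.hypot(P[...,0]-575,P[...,1]-155)<75)&(P[...,2]>18)&(P[...,2]<60)
    for b in blobs(m,15): 
        u,v=b[0].astype(int); print(n,b,onz(d,*b[0],30).round(1),d["img"][v,u])
E
```

```text
scene0 spool (array([395.3, 256. ]), 431, array([381, 247,  29,  20], dtype=int32)) [ 567.9 -207.9   38. ] [ 565.4 -208.8   40. ]
bottle 403 [568. -45.  72.] [597. -20. 102.] [553. -64.  60.]
jar 1316 [ 497. -403.  117.] [ 542. -365.  121.] [ 465. -439.  100.]
side0 spool (array([294. , 208.7]), 253, array([283, 202,  22,  15], dtype=int32)) [ 572.2 -204.4   38.5] [ 572.  -202.3   40. ]
bottle 344 [579. -29.  72.] [603. -14. 104.] [557. -56.  60.]
jar 437 [ 511. -386.  116.] [ 547. -361.  122.] [ 474. -431.  100.]
wrist1 spool (array([333.5, 158.4]), 1879, array([309, 134,  50,  50], dtype=int32)) [ 570.  -208.6   40.6] [ 570.  -208.8   40. ]
bottle 1409 [576. -50.  74.] [603. -22. 106.] [555. -66.  60.]
jar 4216 [ 510. -395.  119.] [ 548. -362.  122.] [ 470. -439.  100.]
[ 570.22893441 -208.12731446   36.08783047] [ 571.82495074 -208.61580842   34.73791129] [ 571.59909837 -207.92599211   35.15061064]
scene0 (array([226.5, 203.1]), 134, array([221, 196,  12,  15], dtype=int32)) [595.9 184.   30. ] [112  64  39]
scene0 (array([235.5, 218.6]), 143, array([230, 211,  12,  16], dtype=int32)) [554.6 136.8  30. ] [56 53 50]
side0 (array([278.1, 319.2]), 105, array([274, 311,   9,  17], dtype=int32)) [555.8 132.5  30. ] [38 32 29]
side0 (array([253.2, 337.1]), 107, array([248, 329,  11,  18], dtype=int32)) [596.3 180.1  30. ] [109  72  46]
wrist1 (array([572.6,  63.8]), 269, array([562,  55,  22,  18], dtype=int32)) [552.8 136.5  30. ] [44 41 37]
wrist1 (array([603.5,  86.8]), 257, array([594,  79,  20,  16], dtype=int32)) [594.  183.8  30. ] [89 42 11]
```

Request:
arm_command(
  increments=[
    [[20,8,20,0,0],[21,8,36,0,0],[0,0,36,0,0],[0,0,36,0,0],[0,0,36,0,0]],
  ],
  squeeze=40,
)

```text
time: 3.03
tcp_pos: [569.5, -207.6, 167.2]
eef_rot: [[-0.931, 0.364, 0.002], [0.364, 0.931, -0.001], [-0.003, -0.0, -1.0]]
ft_force: [0.4, -0.1, -0.5]
grip_width: 85.2
grasp_force: 0.0
```

Request:
arm_command(
  increments=[
    [[0,0,36,0,0],[0,0,36,0,0],[0,0,30,0,0],[0,0,26,0,0],[0,0,0,0,0]],
  ],
)

```text
time: 3.45
tcp_pos: [567.6, -206.9, 35.1]
eef_rot: [[-0.931, 0.365, -0.006], [0.365, 0.931, 0.003], [0.007, 0.001, -1.0]]
ft_force: [-1.4, 1.2, -0.3]
grip_width: 85.3
grasp_force: 0.0
```

Request:
arm_command(
  increments=[
    [[0,0,0,0,255],[0,0,0,0,255],[0,0,0,0,255],[0,0,0,0,255],[0,0,0,0,255]],
  ],
)

```text
time: 3.87
tcp_pos: [571.4, -209.5, 41.8]
eef_rot: [[-0.931, 0.366, 0.004], [0.366, 0.931, -0.001], [-0.004, 0.0, -1.0]]
ft_force: [-0.8, 2.7, 5.8]
grip_width: 53.7
grasp_force: 41.4
```

Request:
arm_command(
  increments=[
    [[0,0,0,0,255],[0,0,0,0,255],[0,0,0,0,255]],
  ],
)

```text
time: 4.12
tcp_pos: [571.5, -209.5, 41.8]
eef_rot: [[-0.931, 0.366, 0.004], [0.366, 0.931, -0.001], [-0.004, 0.0, -1.0]]
ft_force: [-0.5, 2.7, 6.0]
grip_width: 53.8
grasp_force: 41.4
```

Run:
```python
from h import *
Ps=[cloud(np.load(n+".npy",allow_pickle=True).item()).reshape(-1,3) for n in("scene0","side0","wrist1")]
P=np.vstack(Ps);P=P[~np.isnan(P).any(1)&(P[:,2]>5)&(P[:,2]<250)]
for c in((490,-50),(500,-60),(500,-40),(510,-80),(480,-60),(490,-30),(500,0),(500,20)):
    r=np.hypot(P[:,0]-c[0],P[:,1]-c[1]);i=np.argsort(r)[:200]
    h=P[r<95]; hi=h[h[:,2]>70]; print(c,np.percentile(r,0.0).round(0),np.sort(r)[:200:60].round(0),P[i[0]].round(0), (np.hypot(hi[:,0]-c[0],hi[:,1]-c[1]).min() if len(hi) else None))
```

```text
(490, -50) 59.0 [59. 61. 64. 65.] [436. -26.  26.] 60.55209565941032
(500, -60) 53.0 [53. 56. 57. 58.] [552. -51.  34.] 57.050562611273335
(500, -40) 51.0 [51. 54. 55. 56.] [551. -43.  60.] 57.313564652210026
(510, -80) 50.0 [50. 54. 55. 55.] [553. -55.  20.] 53.68268534181733
(480, -60) 55.0 [55. 57. 62. 66.] [434. -30.  27.] 58.04968283228445
(490, -30) 54.0 [54. 56. 59. 63.] [437. -23.  33.] 54.076883617768715
(500, 0) 62.0 [62. 64. 65. 66.] [555. -28.  19.] 62.722931635565246
(500, 20) 63.0 [63. 69. 72. 73.] [437.  28.  76.] 63.171226959215296
```

Request:
arm_command(
  increments=[
    [[0,0,-20,0,255],[0,0,-34,0,255],[0,0,-34,0,255],[0,0,-34,0,255],[21,25,0,0,255]],
  ],
)

```text
time: 4.53
tcp_pos: [564.2, -183.3, 169.6]
eef_rot: [[-0.929, 0.369, 0.013], [0.369, 0.929, -0.008], [-0.015, -0.002, -1.0]]
ft_force: [0.3, -0.2, -1.9]
grip_width: 53.7
grasp_force: 43.7
```

Request:
arm_command(
  increments=[
    [[21,25.5,0,0,255],[21,25.5,0,0,255],[21,25.5,0,0,255],[21,25.5,0,0,255],[21,25.5,0,0,255]],
  ],
)

```text
time: 4.95
tcp_pos: [508.3, -20.1, 162.8]
eef_rot: [[-0.931, 0.366, 0.003], [0.366, 0.931, -0.001], [-0.003, 0.001, -1.0]]
ft_force: [0.6, 0.2, -2.5]
grip_width: 53.6
grasp_force: 43.6
```

Request:
arm_command(
  increments=[
    [[20,25.5,0,0,255],[0,0,0,0,255],[0,0,30,0,255],[0,0,30,0,255],[0,0,20,0,255]],
  ],
)

```text
time: 5.37
tcp_pos: [499.5, 9.9, 80.8]
eef_rot: [[-0.931, 0.365, 0.002], [0.365, 0.931, -0.0], [-0.002, 0.0, -1.0]]
ft_force: [-1.4, 0.5, -3.3]
grip_width: 53.8
grasp_force: 43.6
```

Request:
arm_command(
  increments=[
    [[0,0,20,0,255],[0,0,10,0,255],[0,0,5,0,255],[0,0,3,0,255],[0,0,0,0,255]],
  ],
)

```text
time: 5.78
tcp_pos: [500.0, 9.5, 43.6]
eef_rot: [[-0.931, 0.366, 0.001], [0.366, 0.931, -0.0], [-0.001, 0.0, -1.0]]
ft_force: [0.1, -0.9, -2.3]
grip_width: 54.0
grasp_force: 43.6
```

Request:
arm_command(
  increments=[
    [[0,0,1.5,0,255],[0,0,1,0,255],[0,0,0,0,150],[0,0,0,0,100],[0,0,0,0,0]],
  ],
)

```text
time: 6.2
tcp_pos: [500.3, 9.5, 41.5]
eef_rot: [[-0.931, 0.366, 0.002], [0.366, 0.931, -0.0], [-0.002, 0.0, -1.0]]
ft_force: [0.3, 0.2, -0.5]
grip_width: 64.2
grasp_force: 0.0
```

Request:
arm_command(
  increments=[
    [[0,0,0,0,0],[0,0,0,0,0],[0,0,0,0,0],[0,0,0,0,0]],
  ],
)

```text
time: 6.53
tcp_pos: [499.7, 9.6, 40.5]
eef_rot: [[-0.931, 0.366, 0.0], [0.366, 0.931, -0.0], [-0.0, 0.0, -1.0]]
ft_force: [-0.1, -1.0, -0.4]
grip_width: 85.6
grasp_force: 0.0
```

Request:
arm_command(
  increments=[
    [[0,0,-20,0,0],[0,0,-36,0,0],[0,0,-40,0,0],[0,0,-40,0,0],[0,0,-40,0,0]],
  ],
)

```text
time: 6.95
tcp_pos: [499.1, 9.7, 218.3]
eef_rot: [[-0.931, 0.366, -0.0], [0.366, 0.931, 0.0], [0.0, -0.0, -1.0]]
ft_force: [1.4, -0.6, 1.2]
grip_width: 85.6
grasp_force: 0.0
```

Request:
arm_command(
  increments=[
    [[-14,38,0,0,0],[-14,38,0,0,0],[-14,38,0,0,0],[-14,38,0,0,0],[0,0,0,0.085,0]],
  ],
)

```text
time: 7.37
tcp_pos: [610.6, 134.9, 214.8]
eef_rot: [[-0.898, 0.44, 0.0], [0.44, 0.898, 0.001], [0.0, 0.001, -1.0]]
ft_force: [-1.7, -0.4, -0.5]
grip_width: 85.2
grasp_force: 0.0
```

Request:
arm_command(
  increments=[
    [[0,0,0,0.085,0],[0,0,0,0.085,0],[0,0,0,0.085,0],[0,0,0,0,0],[0,0,0,0,0]],
  ],
)

```text
time: 7.78
tcp_pos: [607.3, 130.6, 216.3]
eef_rot: [[-0.757, 0.653, -0.0], [0.653, 0.757, -0.0], [0.0, -0.0, -1.0]]
ft_force: [0.7, -0.1, 0.2]
grip_width: 85.4
grasp_force: 0.0
```

Run:
```python
from h import *
d=grab("wrist"); save(d,"wrist2.png"); np.save("wrist2.npy",d,allow_pickle=True); s=bot.state(); print(s["tcp_pos"],s["eef_rot"].round(3).tolist(),s["q"].round(1))
P=cloud(d)
m=(np.hypot(P[...,0]-575,P[...,1]-160)<110)&(P[...,2]>3)&(P[...,2]<70)
for lo,hi in((3,16),(20,60),(42,60)):
    mm=m&(P[...,2]>lo)&(P[...,2]<hi)
    for b in blobs(mm,40):
        u,v=b[0].astype(int); q=P[v-1:v+2,u-1:u+2].reshape(-1,3); print(lo,hi,b,np.nanmedian(q,0).round(1),d["img"][v,u])
```

```text
[607.34281273 130.54468008 216.36157077] [[-0.757, 0.653, -0.0], [0.653, 0.757, -0.0], [0.0, -0.0, -1.0]] [ 4.4 22.6  6.8 74.3  0.  45.2]
3 16 (array([351.7,  61.3]), 126, array([338,  51,  32,  21], dtype=int32)) [523.8 239.    7.4] [35 32 28]
3 16 (array([246.3, 163.5]), 697, array([216, 151,  63,  24], dtype=int32)) [531.6 110.7  10. ] [131 126 121]
3 16 (array([319. , 162.9]), 1116, array([281, 151,  68,  26], dtype=int32)) [573.7 159.4  10.2] [129 124 120]
3 16 (array([386.9, 164.2]), 625, array([360, 157,  56,  14], dtype=int32)) [613.1 203.4   9.9] [124 119 114]
3 16 (array([393.8, 247.7]), 828, array([356, 216,  72,  59], dtype=int32)) [677.4 160.7  10.9] [121 106  83]
20 60 (array([364.1,  49.6]), 1248, array([336,  31,  62,  35], dtype=int32)) [525.3 247.6  40.2] [58 55 53]
20 60 (array([277.2, 166.7]), 329, array([272, 152,  12,  31], dtype=int32)) [551.8 135.6  50.8] [41 38 35]
20 60 (array([354.1, 166.7]), 314, array([349, 152,  11,  31], dtype=int32)) [590.6 180.3  50.6] [158  82  23]
42 60 (array([275.8, 167. ]), 248, array([272, 153,   9,  30], dtype=int32)) [551.3 134.   51.1] [43 40 37]
42 60 (array([355.3, 167.5]), 237, array([351, 154,   9,  29], dtype=int32)) [591.5 180.4  49.9] [163  84  19]
```

View pics/wrist2.png

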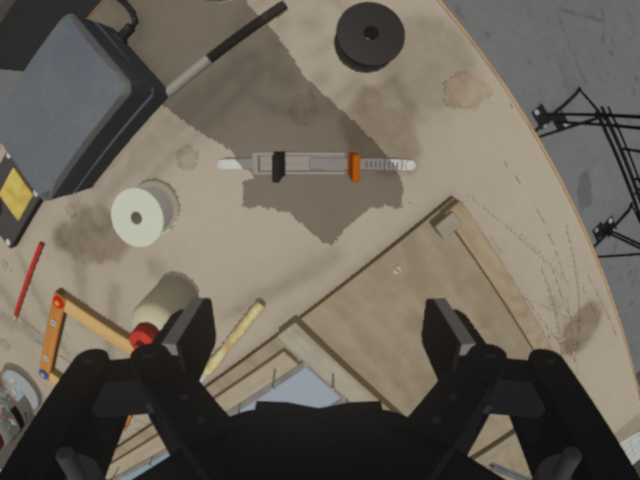

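The wrist view shows the pale spool upright at (137,217). The rule lies along the row at v≈165, with its black tab at (277,167), its orange tab at (354,167) and its ends at (220,164) and (412,164). The jaws are already in line with it.

Request:
arm_command(
  increments=[
    [[22,-1,30,0,0],[22,-0.5,36,0,0],[0,0,36,0,0],[0,0,36,0,0],[0,0,36,0,0]],
  ],
  squeeze=25,
)

```text
time: 8.25
tcp_pos: [573.0, 158.4, 42.0]
eef_rot: [[-0.757, 0.653, 0.001], [0.653, 0.757, 0.0], [-0.001, 0.001, -1.0]]
ft_force: [-0.5, -0.5, 0.8]
grip_width: 85.4
grasp_force: 0.0
```

Request:
arm_command(
  increments=[
    [[0,0,0,0,0],[0,0,0,0,0],[0,0,0,0,255],[0,0,0,0,255],[0,0,0,0,255]],
  ],
)

```text
time: 8.67
tcp_pos: [574.2, 157.3, 45.8]
eef_rot: [[-0.755, 0.656, 0.003], [0.656, 0.755, -0.002], [-0.003, 0.001, -1.0]]
ft_force: [-5.7, -7.0, 11.6]
grip_width: 51.7
grasp_force: 7.4
```

Request:
arm_command(
  increments=[
    [[0,0,0,0,255],[0,0,0,0,255],[0,0,0,0,255],[0,0,0,0,255],[0,0,0,0,255]],
  ],
)

```text
time: 9.08
tcp_pos: [574.1, 157.1, 46.4]
eef_rot: [[-0.755, 0.656, 0.004], [0.656, 0.755, -0.002], [-0.004, 0.001, -1.0]]
ft_force: [-6.3, -6.9, 11.7]
grip_width: 27.1
grasp_force: 24.6
```

Request:
arm_command(
  increments=[
    [[0,0,-15,0,255],[0,0,-35,0,255],[0,0,-35,0,255],[0,0,-35,0,255],[0,0,-35,0,255]],
  ],
)

```text
time: 9.5
tcp_pos: [573.4, 158.1, 202.0]
eef_rot: [[-0.755, 0.655, 0.003], [0.655, 0.755, 0.0], [-0.002, 0.002, -1.0]]
ft_force: [1.6, 0.2, -2.3]
grip_width: 27.1
grasp_force: 26.1
```

Request:
arm_command(
  increments=[
    [[-20.8,-28.8,-17,0,255],[-20.8,-28.8,-17,0,255],[-20.8,-28.8,0,0,255],[-20.8,-28.8,0,0,255],[-20.8,-28.8,0,0,255]],
  ],
)

```text
time: 9.92
tcp_pos: [557.4, -20.3, 234.8]
eef_rot: [[-0.756, 0.655, 0.004], [0.655, 0.756, -0.001], [-0.004, 0.002, -1.0]]
ft_force: [-0.2, 0.3, -1.9]
grip_width: 27.1
grasp_force: 26.1
```

Request:
arm_command(
  increments=[
    [[-20.8,-28.8,0,0,255],[-20.8,-28.8,0,0,255],[-20.8,-28.8,0,0,255],[-20.8,-28.8,0,0,255],[-20.8,-28.8,0,0,255]],
  ],
)

```text
time: 10.33
tcp_pos: [541.3, -197.6, 234.4]
eef_rot: [[-0.755, 0.655, 0.003], [0.655, 0.755, -0.002], [-0.003, 0.001, -1.0]]
ft_force: [1.0, -0.5, -1.4]
grip_width: 27.2
grasp_force: 26.1
```

Request:
arm_command(
  increments=[
    [[-20.8,-28.8,0,0,255],[-20.8,-28.8,0,0,255],[0,0,0,0.086,255],[0,0,0,0.086,255],[0,0,0,0.086,255]],
  ],
)

```text
time: 10.75
tcp_pos: [535.1, -267.7, 234.0]
eef_rot: [[-0.558, 0.83, 0.002], [0.83, 0.558, -0.001], [-0.003, 0.001, -1.0]]
ft_force: [-0.3, 0.5, -1.9]
grip_width: 26.7
grasp_force: 26.2
```

Request:
arm_command(
  increments=[
    [[0,0,0,0.086,255],[0,0,0,0.086,255],[0,0,0,0.086,255],[0,0,0,0.086,255],[0,0,0,0.086,255]],
  ],
)

```text
time: 11.17
tcp_pos: [535.4, -266.6, 234.3]
eef_rot: [[-0.163, 0.987, 0.003], [0.987, 0.163, -0.002], [-0.002, 0.002, -1.0]]
ft_force: [-0.1, -0.5, -2.8]
grip_width: 27.4
grasp_force: 26.2
```

Request:
arm_command(
  increments=[
    [[0,0,0,0.086,255],[0,0,0,0.086,255],[0,0,0,0.086,255],[0,0,0,0.086,255],[0,0,0,0.086,255]],
  ],
)

```text
time: 11.58
tcp_pos: [535.4, -266.6, 234.3]
eef_rot: [[0.263, 0.965, 0.003], [0.965, -0.263, -0.002], [-0.001, 0.003, -1.0]]
ft_force: [-0.3, -0.4, -2.5]
grip_width: 26.9
grasp_force: 26.2
```

Request:
arm_command(
  increments=[
    [[0,0,0,0.086,255],[0,0,0,0.086,255],[0,0,0,0.086,255],[0,0,0,0,255],[0,0,0,0,255]],
  ],
)

```text
time: 12.0
tcp_pos: [535.4, -266.6, 233.6]
eef_rot: [[0.494, 0.869, 0.002], [0.869, -0.494, -0.001], [-0.0, 0.002, -1.0]]
ft_force: [0.4, 0.3, -2.1]
grip_width: 27.0
grasp_force: 26.2
```

```bash
cat > m.py <<'E'
from h import *
import sys
def run(name):
    d=grab("wrist"); save(d,name+".png"); np.save(name+".npy",d,allow_pickle=True); s=bot.state(); print(s["time"],s["tcp_pos"].round(1),s["eef_rot"].round(3).tolist(),s["q"].round(1),s["grip_width"])
    for c in("red","blue","orange"):
        for b in blobs(cmask(d,c),20):
            p=onz(d,*b[0],18)
            if np.hypot(p[0]-566,p[1]+214)<150: print(c,b[0],b[1],b[2],p.round(1))
if __name__=="__main__": run(sys.argv[1])
E
python3 m.py wrist3
```

```text
12.05 [ 535.4 -266.6  233.3] [[0.494, 0.869, 0.002], [0.869, -0.494, -0.001], [-0.0, 0.002, -1.0]] [-34.5  19.9   5.2  75.2  -0.   85.1] 27.097780498787337
red [217.5 143.2] 157 [210 135  16  17] [ 485.2 -168.    18. ]
red [422.2 143.4] 140 [415 136  16  16] [ 647.3 -260.5   18. ]
red [195.3 199.5] 730 [152 148  89 104] [ 437.9 -201.1   18. ]
blue [312.4  36.2] 139 [305  29  16  15] [ 607.8 -127.7   18. ]
blue [327.5 243.8] 128 [320 237  16  15] [ 524.9 -301.2   18. ]
orange [217.7 143.1] 74 [208 134  20  20] [ 485.4 -168.1   18. ]
orange [419.8 143.6] 51 [414 134  15  20] [ 645.2 -259.6   18. ]
orange [217.  142.8] 26 [213 139   9   9] [ 485.  -167.5   18. ]
orange [423.5 143.8] 23 [419 140  10   9] [ 648.3 -261.4   18. ]
```

View pics/wrist3.png

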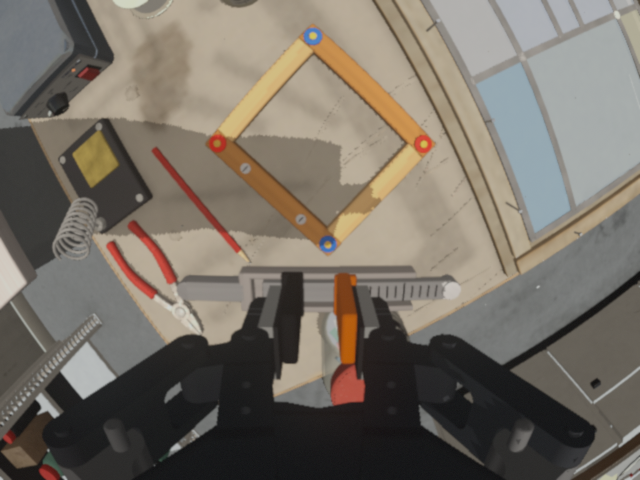

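The rule is held shut in line with the red diagonal, with its ends at (183,287) and (452,290). The caps are at (218,143), (422,143), (312,36) and (327,244), and agree with the first look to within 0.5 mm.

Request:
arm_command(
  increments=[
    [[30,0.5,0,0,255],[30.6,0.6,20,0,255],[0,0,35,0,255],[0,0,35,0,255],[0,0,30,0,255]],
  ],
)

```text
time: 12.47
tcp_pos: [566.4, -213.7, 110.7]
eef_rot: [[0.493, 0.87, 0.001], [0.87, -0.493, -0.0], [0.0, 0.001, -1.0]]
ft_force: [0.8, 0.7, -2.2]
grip_width: 26.8
grasp_force: 26.1
```

Request:
arm_command(
  increments=[
    [[0,0,20,0,255],[0,0,15,0,255],[0,0,10,0,255],[0,0,0,0,255],[0,0,0,0,255]],
  ],
)

```text
time: 12.88
tcp_pos: [566.6, -214.6, 67.4]
eef_rot: [[0.496, 0.868, 0.0], [0.868, -0.496, -0.0], [-0.0, 0.0, -1.0]]
ft_force: [0.4, 0.0, -1.8]
grip_width: 27.2
grasp_force: 26.1
```

```bash
python3 m.py wrist4
```

```text
12.9333 [ 566.9 -214.8   68. ] [[0.496, 0.868, 0.001], [0.868, -0.496, -0.001], [0.0, 0.001, -1.0]] [-28.7  26.5  -9.7  53.8   0.   91.1] 26.820238168032258
red [144.5 274.7] 455 [131 261  27  29] [ 486.4 -167.1   18. ]
red [494.9 274.7] 420 [483 262  26  28] [ 647.3 -259.4   18. ]
red [ 99.6 315.7] 820 [ 57 266  87  97] [ 440.9 -172.8   18. ]
red [173.8 390.7] 51 [169 387  10   9] [ 449.9 -236.4   18. ]
blue [304.5  76.6] 728 [287  60  36  34] [ 607.9 -127.4   18. ]
orange [145.9 272.1] 122 [129 260  31  31] [ 488.1 -166.3   18. ]
orange [493.2 273.4] 103 [481 260  30  31] [ 646.7 -258.1   18. ]
orange [142.2 276.3] 42 [136 270  13  14] [ 484.5 -167.1   18. ]
orange [497.1 276.5] 38 [491 270  13  14] [ 648.2 -261.2   18. ]
orange [344.  304.3] 1074 [334 273  24  90] [ 570. -232.   18.]
```

Request:
arm_command(
  increments=[
    [[0,0,8,0,255],[0,0,6,0,255],[0,0,4,0,255],[0,0,2,0,255],[0,0,0,0,255]],
  ],
)

```text
time: 13.35
tcp_pos: [566.3, -214.4, 46.9]
eef_rot: [[0.497, 0.868, -0.0], [0.868, -0.497, -0.0], [-0.0, -0.0, -1.0]]
ft_force: [0.1, 0.4, -2.6]
grip_width: 26.8
grasp_force: 26.1
```

```bash
python3 m.py wrist5
```

```text
13.4 [ 566.4 -214.5   46.9] [[0.497, 0.868, 0.0], [0.868, -0.497, -0.0], [0.0, 0.0, -1.0]] [-28.7  27.6 -11.2  51.1   0.   91.1] 27.126861680203454
red [128.4 290.6] 529 [114 276  29  31] [ 486.6 -166.9   18. ]
red [512.1 290.2] 492 [499 276  29  30] [ 647.1 -259.    18. ]
red [ 80.1 327.7] 805 [ 38 279  87  96] [ 441.8 -169.4   18. ]
red [191.4 433.2] 36 [188 430   8   7] [ 454.5 -256.5   18. ]
blue [303.4  69.7] 955 [283  51  41  38] [ 607.9 -127.3   18. ]
orange [344.  304.8] 1083 [334 273  24  90] [ 573.4 -222.    18. ]
orange [130.  288.4] 121 [112 275  32  34] [ 488.3 -166.5   18. ]
orange [511.9 288.5] 110 [498 275  31  33] [ 647.2 -258.    18. ]
orange [125.6 293.2] 46 [119 286  14  15] [ 484.2 -167.3   18. ]
orange [515.5 292.8] 42 [509 286  14  15] [ 648.3 -261.4   18. ]
```

View pics/wrist5.png

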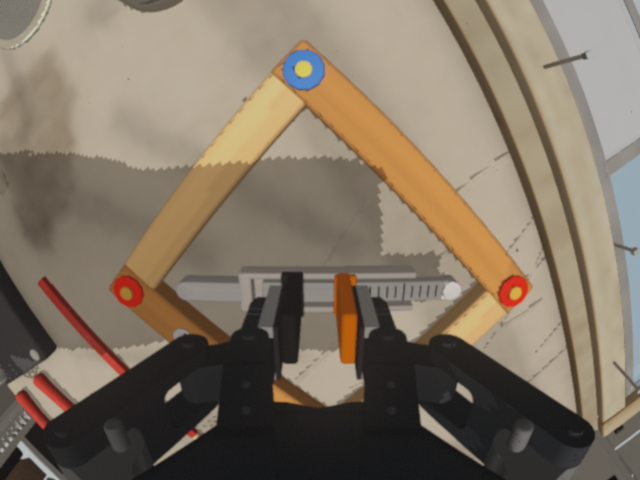

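The held rule lies inside the opening, with its ends at (183,288) and (452,290), centred between the red pins at (128,291) and (512,290). I'm letting go now.

Request:
arm_command(
  increments=[
    [[0,0,1.5,0,160],[0,0,0,0,145],[0,0,0,0,130],[0,0,0,0,115],[0,0,0,0,100]],
  ],
)

```text
time: 13.82
tcp_pos: [566.5, -214.6, 45.5]
eef_rot: [[0.497, 0.868, 0.0], [0.868, -0.497, -0.0], [-0.0, 0.0, -1.0]]
ft_force: [0.4, 0.4, 0.0]
grip_width: 51.8
grasp_force: 0.0
```

Request:
arm_command(
  increments=[
    [[0,0,0,0,80],[0,0,0,0,60],[0,0,0,0,30],[0,0,0,0,0],[0,0,0,0,0]],
  ],
)

```text
time: 14.23
tcp_pos: [566.4, -214.4, 45.4]
eef_rot: [[0.497, 0.868, -0.0], [0.868, -0.497, 0.0], [-0.0, -0.0, -1.0]]
ft_force: [0.2, 0.5, 0.4]
grip_width: 85.3
grasp_force: 0.0
```

Request:
arm_command(
  increments=[
    [[0,0,0,0,0],[0,0,0,0,0],[0,0,0,0,0],[0,0,0,0,0],[0,0,0,0,0]],
  ],
)

```text
time: 14.65
tcp_pos: [566.4, -214.5, 45.4]
eef_rot: [[0.497, 0.868, -0.0], [0.868, -0.497, -0.0], [-0.0, 0.0, -1.0]]
ft_force: [0.1, -0.8, -0.2]
grip_width: 85.6
grasp_force: 0.0
```

```bash
python3 m.py wrist6
```

```text
14.7 [ 566.4 -214.5   45.4] [[0.497, 0.868, -0.0], [0.868, -0.497, 0.0], [0.0, -0.0, -1.0]] [-28.7  27.7 -11.3  50.9   0.   91.1] 85.4553593466197
red [126.8 292. ] 524 [112 278  30  30] [ 486.5 -167.    18. ]
red [513.5 291.5] 498 [500 278  29  30] [ 647.2 -259.1   18. ]
red [ 65.4 314.7] 545 [ 37 280  62  68] [ 439.9 -158.9   18. ]
blue [303.   69.2] 983 [283  50  41  39] [ 607.9 -127.4   18. ]
orange [370.1 311. ] 1502 [357 274  30  93] [ 582.4 -230.1   18. ]
orange [128.2 289. ] 131 [110 276  33  34] [ 488.3 -166.1   18. ]
orange [512.1 289.1] 113 [499 276  31  33] [ 646.9 -257.4   18. ]
orange [124.2 294.2] 44 [118 287  14  15] [ 484.3 -167.2   18. ]
orange [516.2 294. ] 40 [510 287  14  15] [ 648.1 -261.3   18. ]
```

View pics/wrist6.png

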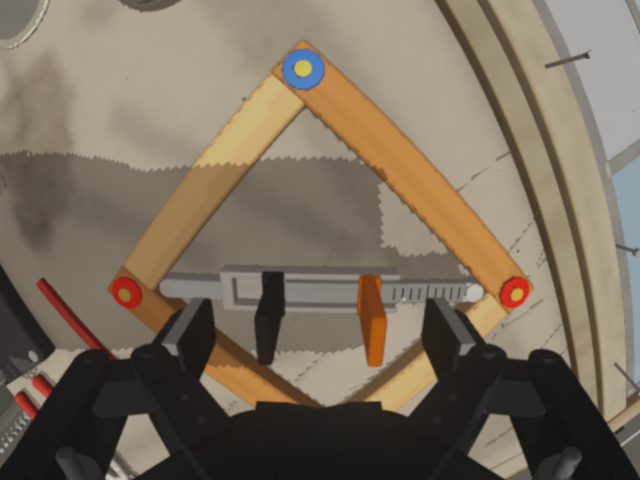

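The rule has sprung out and seated on the red diagonal, with its ends at (167,287) and (474,292) beside the red pins at (127,292) and (513,292). The fingers are clear. Next I pinch it, lift it and turn it to the blue diagonal.

Request:
arm_command(
  increments=[
    [[0,0,0,0,255],[0,0,0,0,255],[0,0,0,0,255],[0,0,0,0,255],[0,0,0,0,255]],
  ],
)

```text
time: 15.12
tcp_pos: [565.4, -213.7, 45.9]
eef_rot: [[0.497, 0.868, -0.002], [0.868, -0.497, 0.001], [0.0, -0.002, -1.0]]
ft_force: [-7.2, 3.2, 13.2]
grip_width: 27.2
grasp_force: 23.5
```

Request:
arm_command(
  increments=[
    [[0,0,0,0,255],[0,0,0,0,255],[0,0,0,0,255],[0,0,0,0,255],[0,0,-5,0,255]],
  ],
)

```text
time: 15.53
tcp_pos: [565.7, -214.0, 49.9]
eef_rot: [[0.497, 0.868, -0.001], [0.868, -0.497, 0.001], [-0.0, -0.002, -1.0]]
ft_force: [-0.1, -0.8, -1.8]
grip_width: 27.0
grasp_force: 25.1
```

Request:
arm_command(
  increments=[
    [[0,0,-15,0,255],[0,0,-30,0,255],[0,0,-30,0,255],[0,0,0,-0.082,255],[0,0,0,-0.082,255]],
  ],
)

```text
time: 15.95
tcp_pos: [567.4, -215.0, 127.7]
eef_rot: [[0.345, 0.939, 0.004], [0.939, -0.345, -0.002], [-0.001, 0.004, -1.0]]
ft_force: [0.2, 0.0, -2.5]
grip_width: 26.7
grasp_force: 25.1
```

Request:
arm_command(
  increments=[
    [[0,0,0,-0.082,255],[0,0,0,-0.082,255],[0,0,0,-0.082,255],[0,0,0,-0.082,255],[0,0,0,-0.082,255]],
  ],
)

```text
time: 16.37
tcp_pos: [566.4, -214.5, 125.4]
eef_rot: [[-0.058, 0.998, -0.0], [0.998, 0.058, 0.0], [0.0, -0.0, -1.0]]
ft_force: [0.4, 0.4, -2.4]
grip_width: 27.3
grasp_force: 25.1
```

Request:
arm_command(
  increments=[
    [[0,0,0,-0.082,255],[0,0,0,-0.082,255],[0,0,0,-0.082,255],[0,0,0,-0.082,255],[0,0,0,-0.082,255]],
  ],
)

```text
time: 16.78
tcp_pos: [566.4, -214.5, 125.4]
eef_rot: [[-0.451, 0.892, -0.0], [0.892, 0.451, 0.0], [0.0, -0.0, -1.0]]
ft_force: [0.2, -0.7, -2.6]
grip_width: 27.1
grasp_force: 25.1
```

Request:
arm_command(
  increments=[
    [[0,0,0,-0.082,255],[0,0,0,-0.082,255],[0,0,0,-0.082,255],[0,0,0,-0.082,255],[0,0,0,-0.082,255]],
  ],
)

```text
time: 17.2
tcp_pos: [566.4, -214.5, 125.4]
eef_rot: [[-0.769, 0.639, -0.0], [0.639, 0.769, 0.0], [0.0, -0.0, -1.0]]
ft_force: [0.3, 0.1, -1.0]
grip_width: 26.9
grasp_force: 25.1
```

Request:
arm_command(
  increments=[
    [[0,0,0,-0.082,255],[0,0,0,-0.082,255],[0,0,0,-0.082,255],[0,0,0,0,255],[0,0,0,0,255]],
  ],
)

```text
time: 17.62
tcp_pos: [566.4, -214.5, 125.4]
eef_rot: [[-0.899, 0.438, -0.0], [0.438, 0.899, 0.0], [0.0, 0.0, -1.0]]
ft_force: [0.8, 0.5, -2.0]
grip_width: 27.2
grasp_force: 25.2
```

```bash
python3 m.py wrist7
```

```text
17.6667 [ 566.4 -214.5  125.4] [[-0.899, 0.438, -0.0], [0.438, 0.899, 0.0], [0.0, 0.0, -1.0]] [-28.7  23.8  -4.9  61.3   0.   -2.7] 27.25354825817667
red [242.  55.] 1682 [164   0 166 117] [ 437.3 -203.1   18. ]
red [329.6  96.2] 414 [317  84  27  26] [ 484.7 -167.6   18. ]
red [310.5 363.8] 196 [301 356  20  18] [ 646.2 -260.4   18. ]
blue [461.3 243.5] 263 [451 233  22  22] [ 606.7 -127.7   18. ]
blue [176.8 245.6] 252 [167 236  20  21] [ 524.2 -300.3   18. ]
orange [329.3  95.6] 155 [315  82  30  29] [ 484.3 -167.6   18. ]
orange [330.   95.6] 39 [324  90  13  13] [ 484.5 -167.2   18. ]
orange [344.2 303.7] 1068 [334 273  24  90] [ 610.8 -217.    18. ]
orange [310.5 360.2] 57 [299 355  24  14] [ 643.2 -258.9   18. ]
orange [310.8 366.8] 33 [306 362  11  10] [ 648.9 -261.4   18. ]
```

Request:
arm_command(
  increments=[
    [[0,0,20,-0.006,255],[0,0,25,0,255],[0,0,15,0,255],[0,0,9,0,255],[0,0,6,0,255]],
  ],
)

```text
time: 18.08
tcp_pos: [566.1, -214.3, 49.3]
eef_rot: [[-0.902, 0.432, -0.001], [0.432, 0.902, 0.001], [0.001, 0.0, -1.0]]
ft_force: [-0.3, 0.4, -1.1]
grip_width: 26.9
grasp_force: 25.2
```

Request:
arm_command(
  increments=[
    [[0,0,3,0,255],[0,0,1,0,255],[0,0,0,0,255]],
  ],
)

```text
time: 18.33
tcp_pos: [566.7, -214.7, 46.9]
eef_rot: [[-0.903, 0.431, 0.001], [0.431, 0.903, -0.0], [-0.001, -0.0, -1.0]]
ft_force: [1.2, -0.6, -2.2]
grip_width: 26.9
grasp_force: 25.2
```

```bash
python3 m.py wrist8
```

```text
18.3833 [ 566.8 -214.7   47.2] [[-0.903, 0.43, 0.001], [0.43, 0.903, -0.001], [-0.001, -0.0, -1.0]] [-28.7  27.6 -11.2  51.1  -0.   -3.2] 27.03720977695644
red [169.5  52.3] 2125 [102   0 144 114] [ 441.7 -222.8   18. ]
red [337.5  79.2] 1016 [317  60  42  40] [ 484.7 -167.6   18. ]
blue [123.6 292.6] 458 [109 279  28  30] [ 523.9 -299.4   18. ]
blue [514.7 292.7] 471 [502 279  28  30] [ 606. -128.   18.]
orange [337.3  78.4] 219 [316  58  44  43] [ 484.4 -167.6   18. ]
orange [338.1  78.4] 58 [329  70  19  18] [ 484.5 -167.3   18. ]
orange [344.2 304.2] 1082 [334 273  24  90] [ 572.3 -205.    18. ]
```

View pics/wrist8.png

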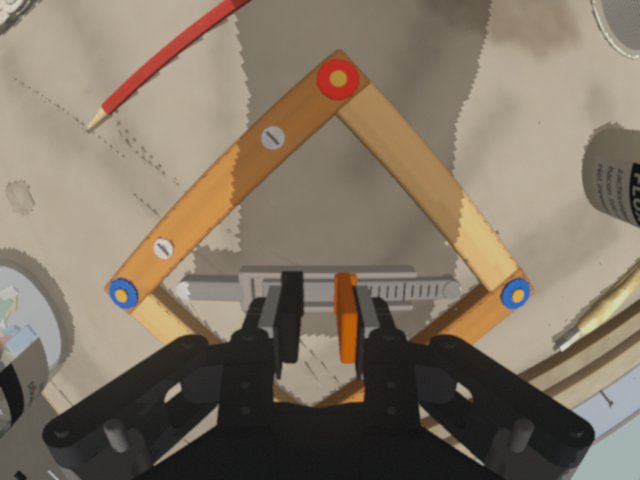

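The held rule lies between the blue pins at (124,293) and (515,293), with its ends at (183,288) and (452,290), inside the opening. Letting go.

Request:
arm_command(
  increments=[
    [[0,0,1.5,0,160],[0,0,0,0,145],[0,0,0,0,130],[0,0,0,0,115],[0,0,0,0,100]],
  ],
)

```text
time: 18.8
tcp_pos: [566.5, -214.5, 45.1]
eef_rot: [[-0.903, 0.43, 0.0], [0.43, 0.903, -0.0], [-0.0, 0.0, -1.0]]
ft_force: [0.0, -0.1, -0.1]
grip_width: 51.4
grasp_force: 0.0
```

Request:
arm_command(
  increments=[
    [[0,0,0,0,80],[0,0,0,0,60],[0,0,0,0,30],[0,0,0,0,0],[0,0,0,0,0]],
  ],
)

```text
time: 19.22
tcp_pos: [566.4, -214.5, 44.9]
eef_rot: [[-0.903, 0.43, 0.0], [0.43, 0.903, -0.0], [-0.0, -0.0, -1.0]]
ft_force: [0.1, 0.7, -0.2]
grip_width: 85.5
grasp_force: 0.0
```

Request:
arm_command(
  increments=[
    [[0,0,0,0,0],[0,0,0,0,0],[0,0,0,0,0],[0,0,0,0,0],[0,0,0,0,0]],
  ],
)

```text
time: 19.63
tcp_pos: [566.4, -214.5, 44.9]
eef_rot: [[-0.903, 0.43, -0.0], [0.43, 0.903, 0.0], [0.0, 0.0, -1.0]]
ft_force: [0.6, -0.3, -0.2]
grip_width: 85.3
grasp_force: 0.0
```

```bash
python3 m.py wrist9
python3 - <<'E'
from h import *
# readings: compare the tabs (columns along the row v=285, tab feet) and end bright spots in the two seated views
for n in("wrist6","wrist9"):
    d=np.load(n+".npy",allow_pickle=True).item(); g=cv2.cvtColor(d["img"],cv2.COLOR_RGB2GRAY).astype(int)
    o=np.array([np.flatnonzero(cmask(d,"orange")[v,330:400])[[0,-1]]+330 for v in range(280,284)]).mean(0)
    b=np.array([np.flatnonzero(g[v,240:310]<55)[[0,-1]]+240 for v in range(280,284)]).mean(0)
    A,B=onz(d,b.mean(),281.5,50),onz(d,o.mean(),281.5,50)
    print(n,b,o,np.linalg.norm(A-B))
a=np.load("wrist6.npy",allow_pickle=True).item()["img"][250:340,100:560]; b=np.load("wrist9.npy",allow_pickle=True).item()["img"][250:340,100:560]
cv2.imwrite("pics/cmp.png",cv2.resize(np.vstack([a,b]),(800,313))[:,:,::-1])
E
```

```text
19.6833 [ 566.4 -214.5   44.9] [[-0.903, 0.43, 0.0], [0.43, 0.903, 0.0], [-0.0, 0.0, -1.0]] [-28.7  27.7 -11.4  50.9   0.   -3.2] 85.19012327743678
red [167.3  52.8] 2129 [100   0 144 115] [ 441.8 -223.    18. ]
red [337.8  79.7] 1048 [317  60  42  40] [ 484.7 -167.6   18. ]
blue [121.9 295.2] 469 [108 282  28  29] [ 524.  -299.4   18. ]
blue [516.4 295.4] 479 [503 282  29  29] [ 606. -128.   18.]
orange [337.6  78.9] 233 [316  58  45  44] [ 484.4 -167.6   18. ]
orange [338.1  78. ] 54 [329  70  19  18] [ 484.2 -167.2   18. ]
orange [372.9 311.2] 1409 [360 277  31  91] [ 579.8 -194.4   18. ]
wrist6 [263.   282.25] [359.   380.25] 32.5398032206217
wrist9 [257. 277.] [361.75 382.5 ] 35.13931901465946
```

View pics/cmp.png

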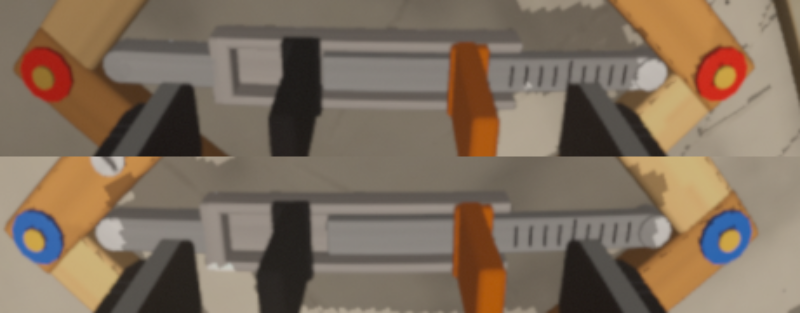

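Red view (top): tabs are about 97 px apart and the pins 386.7 px. Blue view (bottom): tabs are about 105 px apart and the pins 394.5 px. So blue is about 4 mm longer than red, and the far rail must go right (frame −y) by about 3.7 mm. I check the clearance for a pinch at mid-rail.

Run:
```python
from h import *
ex=np.array([.958,.286]);ey=np.array([-.286,.958]);c=np.array([566.3,-214.4])
for n in("wrist1","wrist3"):
    P=cloud(np.load(n+".npy",allow_pickle=True).item()).reshape(-1,3);P=P[~np.isnan(P).any(1)]
    X=(P[:,:2]-c)@ex;Y=(P[:,:2]-c)@ey
    for y0 in(-20,-10,0,10,20):
        m=abs(Y-y0)<5
        print(n,y0,[(int(x),int(np.percentile(P[m&(abs(X-x)<2.5),2],80))) for x in range(50,116,5) if (m&(abs(X-x)<2.5)).sum()>3])
```

```text
wrist1 -20 [(50, 1), (55, 14), (60, 15), (65, 15), (70, 15), (75, 15), (80, 1), (85, 1), (90, 1), (95, 2), (100, 1), (105, 1), (110, 12), (115, 13)]
wrist1 -10 [(50, 385), (55, 89), (60, 342), (65, 15), (70, 15), (75, 15), (80, 0), (85, 1), (90, 1), (95, 1), (100, 1), (105, 1), (110, 7), (115, 13)]
wrist1 0 [(50, 381), (55, 347), (60, 374), (65, 372), (70, 15), (75, 15), (80, 1), (85, 1), (90, 1), (95, 1), (100, 1), (105, 0), (110, 1), (115, 12)]
wrist1 10 [(50, 404), (55, 405), (60, 394), (65, 392), (70, 388), (75, 380), (80, 1), (85, 1), (90, 0), (95, 1), (100, 1), (105, 1), (110, 0), (115, 1)]
wrist1 20 [(50, 409), (55, 407), (60, 392), (65, 375), (70, 375), (75, 377), (80, 0), (85, 1), (90, 1), (95, 0), (100, 0), (105, 1), (110, 1), (115, 0)]
wrist3 -20 [(50, 1), (55, 14), (60, 15), (65, 15), (70, 15), (75, 14), (80, 1), (85, 1), (90, 1), (95, 1), (100, 1), (105, 1), (110, 12), (115, 13)]
wrist3 -10 [(50, 0), (55, 14), (60, 15), (65, 15), (70, 15), (75, 14), (80, 1), (85, 0), (90, 0), (95, 1), (100, 0), (105, 0), (110, 8), (115, 13)]
wrist3 0 [(50, 0), (55, 14), (60, 15), (65, 15), (70, 15), (75, 14), (80, 0), (85, 1), (90, 0), (95, 1), (100, 1), (105, 0), (110, 1), (115, 11)]
wrist3 10 [(50, 0), (55, 14), (60, 15), (65, 15), (70, 15), (75, 15), (80, 0), (85, 1), (90, 0), (95, 0), (100, 0), (105, 1), (110, 1), (115, 1)]
wrist3 20 [(50, 0), (55, 14), (60, 15), (65, 15), (70, 15), (75, 14), (80, 0), (85, 0), (90, 1), (95, 0), (100, 0), (105, 1), (110, 0), (115, 0)]
```

Request:
arm_command(
  increments=[
    [[0,0,-15,0,0],[0,0,-30,0,0],[0,0,-30,0,0],[0,0,0,0.0836,147],[0,0,0,0.0836,147]],
  ],
  squeeze=50,
)

```text
time: 20.1
tcp_pos: [567.3, -214.9, 122.1]
eef_rot: [[-0.816, 0.577, 0.003], [0.577, 0.817, -0.002], [-0.004, 0.0, -1.0]]
ft_force: [-1.1, 0.2, -0.5]
grip_width: 63.8
grasp_force: 0.0
```

Request:
arm_command(
  increments=[
    [[0,0,0,0.0836,147],[0,0,0,0.0836,147],[0,0,0,0.0836,147],[0,0,0,0.0836,147],[0,0,0,0.0836,147]],
  ],
)

```text
time: 20.52
tcp_pos: [566.3, -214.4, 119.9]
eef_rot: [[-0.511, 0.859, -0.0], [0.859, 0.511, 0.0], [0.0, -0.0, -1.0]]
ft_force: [0.3, -0.2, 0.4]
grip_width: 35.7
grasp_force: 0.0
```

Request:
arm_command(
  increments=[
    [[0,0,0,0.0836,147],[0,0,0,0.0836,147],[0,0,0,0.0836,147],[0.5,32,0,0,147],[0.5,32.5,0,0,147]],
  ],
)

```text
time: 20.93
tcp_pos: [627.8, -195.5, 120.5]
eef_rot: [[-0.283, 0.959, 0.0], [0.959, 0.283, -0.0], [-0.0, 0.0, -1.0]]
ft_force: [1.1, -0.5, 1.1]
grip_width: 36.3
grasp_force: 0.0
```

Request:
arm_command(
  increments=[
    [[0,0,0,0,147],[0,0,0,0,147],[0,0,0,0,147]],
  ],
)

```text
time: 21.18
tcp_pos: [627.5, -194.9, 119.4]
eef_rot: [[-0.286, 0.958, -0.001], [0.958, 0.286, 0.0], [0.001, -0.001, -1.0]]
ft_force: [-0.7, 0.2, -0.3]
grip_width: 36.3
grasp_force: 0.0
```

```bash
python3 m.py wrist10
```

```text
21.2333 [ 627.2 -195.1  119.7] [[-0.286, 0.958, -0.001], [0.958, 0.286, 0.0], [0.0, -0.001, -1.0]] [-24.6  28.8   2.6  63.9  -0.   48.8] 36.08409427839729
red [ 67.2 174.6] 1074 [ 63  87  11 175] [ 442.7 -194.6   18. ]
red [122.7 148. ] 295 [112 136  21  25] [ 486.1 -166.7   18. ]
red [321.3 340.1] 235 [310 332  23  19] [ 647.4 -259.3   18. ]
blue [321.9 133.5] 401 [309 121  27  26] [ 608. -127.   18.]
blue [149.9 336.6] 168 [141 329  19  18] [ 525.3 -299.1   18. ]
orange [124.8 147.7] 103 [113 135  22  27] [ 487.6 -166.2   18. ]
orange [120.5 148.8] 32 [116 143  10  12] [ 484.5 -167.6   18. ]
orange [235.5 229.1] 872 [211 207  49  47] [ 573.  -197.9   18. ]
orange [321.5 339.9] 88 [309 330  26  21] [ 647.5 -259.1   18. ]
orange [321.6 343.1] 33 [316 338  12  11] [ 648.4 -261.7   18. ]
```

View pics/wrist10.png

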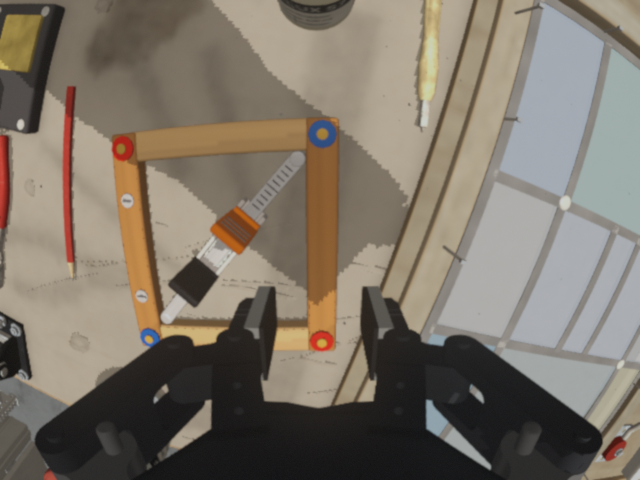

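The rule sits seated on the blue diagonal, from (165,318) to (300,157). The open jaws straddle the far rail, with pads at u≈270 and 370 and the rail at u≈321. By my count I've now viewed 11 pictures, one over the limit of 10, so I go on by numbers only.

Request:
arm_command(
  increments=[
    [[0,0,25,0,147],[0,0,30,0,147],[0,0,20,0,147],[0,0,10,0,147],[0,0,5,0,147]],
  ],
)

```text
time: 21.65
tcp_pos: [627.2, -195.5, 29.3]
eef_rot: [[-0.285, 0.958, -0.001], [0.958, 0.285, 0.0], [0.0, -0.001, -1.0]]
ft_force: [1.2, -3.6, 4.2]
grip_width: 36.0
grasp_force: 2.0
```

Request:
arm_command(
  increments=[
    [[0,0,0,0,147],[0,0,0,0,170],[0,0,0,0,190],[0,0,0,0,255],[0,0,0,0,255]],
  ],
)

```text
time: 22.07
tcp_pos: [629.5, -195.0, 31.4]
eef_rot: [[-0.286, 0.958, 0.004], [0.958, 0.286, -0.0], [-0.001, 0.004, -1.0]]
ft_force: [5.2, 1.2, 1.3]
grip_width: 18.2
grasp_force: 51.5
```

Request:
arm_command(
  increments=[
    [[0,0,0,0,255],[0,0,0,0,255],[0,0,0,0,255]],
  ],
)

```text
time: 22.32
tcp_pos: [629.5, -195.0, 31.5]
eef_rot: [[-0.287, 0.958, 0.004], [0.958, 0.287, -0.0], [-0.002, 0.004, -1.0]]
ft_force: [5.6, 1.1, 1.8]
grip_width: 18.3
grasp_force: 51.5
```

Request:
arm_command(
  increments=[
    [[-2,0,0,0,255],[-2,0,0,0,255],[0,0,0,0,255],[0,0,0,0,255]],
  ],
)

```text
time: 22.65
tcp_pos: [630.3, -197.5, 31.4]
eef_rot: [[-0.287, 0.958, 0.003], [0.958, 0.287, 0.002], [0.001, 0.004, -1.0]]
ft_force: [3.9, 6.7, 2.7]
grip_width: 18.5
grasp_force: 51.7
```

Run:
```python
from h import *
s=bot.state(); print(s["tcp_pos"],s["ft_force"])
d=grab("wrist"); np.save("w11.npy",d,allow_pickle=True)
for c in("red","blue"):
    for b in blobs(cmask(d,c),60):
        p=onz(d,*b[0],18)
        if np.hypot(p[0]-566,p[1]+214)<150: print(c,b[0],b[1],p.round(1))
```

```text
[ 630.28331104 -197.54035593   31.35423435] [3.90546324 6.68559501 2.66503666]
red [ 29.7 157.7] 545 [ 487.1 -166.3   18. ]
blue [318.9 135.1] 1218 [ 608.7 -129.2   18. ]
```

Request:
arm_command(
  increments=[
    [[-1.2,0,0,0,255],[0,0,0,0,255],[0,0,0,0,255],[0,0,0,0,170],[0,0,0,0,147]],
  ],
)

```text
time: 23.12
tcp_pos: [629.6, -200.0, 30.7]
eef_rot: [[-0.286, 0.958, 0.001], [0.958, 0.286, -0.001], [-0.001, 0.001, -1.0]]
ft_force: [0.3, 1.1, -0.1]
grip_width: 35.7
grasp_force: 0.0
```

Request:
arm_command(
  increments=[
    [[0,0,0,0,147],[0,0,0,0,147],[0,0,-10,0,147],[0,0,-30,0,147],[0,0,-36,0,147]],
  ],
)

```text
time: 23.53
tcp_pos: [628.1, -199.7, 105.1]
eef_rot: [[-0.286, 0.958, -0.004], [0.958, 0.286, 0.002], [0.003, -0.004, -1.0]]
ft_force: [0.6, -0.6, 0.2]
grip_width: 36.2
grasp_force: 0.0
```

Request:
arm_command(
  increments=[
    [[0,-20,-36,0,147],[0,-30,-36,0,147],[0,-20,-36,0,147],[0,0,0,0,147],[0,0,0,0,147]],
  ],
)

```text
time: 23.95
tcp_pos: [565.4, -220.0, 213.6]
eef_rot: [[-0.285, 0.959, 0.005], [0.959, 0.285, -0.003], [-0.004, 0.004, -1.0]]
ft_force: [-0.4, -0.1, -0.4]
grip_width: 36.0
grasp_force: 0.0
```

```bash
cat > fin.py <<'E'
from h import *
d=grab("wrist"); np.save("w12.npy",d,allow_pickle=True); s=bot.state(); print(s["tcp_pos"].round(1))
def pins(d):
    o={}
    for c in("red","blue"):
        for b in blobs(cmask(d,c),20):
            for nm,q in dict(rn=(485.2,-168.1),rf=(647.4,-260.8),bn=(524.9,-301),bf=(607.8,-127.7)).items():
                p=onz(d,*b[0],18)
                if nm[0]==c[0] and np.hypot(*(p[:2]-q))<14: o[nm]=p[:2]
    return o
for n in("wrist1","wrist3","w12"):
    o=pins(np.load(n+".npy",allow_pickle=True).item())
    print(n,{k:v.round(1) for k,v in o.items()})
    if len(o)==4:
        D=lambda a,b:np.linalg.norm(o[a]-o[b]); k=140/((D("rn","bn")+D("rf","bf"))/2); r,b=D("rn","rf"),D("bn","bf"); print("k %.4f red %.1f blue %.1f; norm-sum blue %.2f"%(k,r*k,b*k,b*382/(r+b)))
E
python3 fin.py
```

```text
[ 565.3 -219.5  211.6]
wrist1 {'rn': array([ 485.1, -168. ]), 'rf': array([ 647.6, -261. ]), 'bn': array([ 524.8, -300.9]), 'bf': array([ 607.8, -127.7])}
k 1.0078 red 188.7 blue 193.6; norm-sum blue 193.45
wrist3 {'rn': array([ 485.2, -168. ]), 'rf': array([ 647.3, -260.5]), 'bf': array([ 607.8, -127.7]), 'bn': array([ 524.9, -301.2])}
k 1.0088 red 188.3 blue 194.0; norm-sum blue 193.81
w12 {'rn': array([ 484.9, -167.2]), 'rf': array([ 648.3, -263.5]), 'bf': array([ 608.6, -130.6]), 'bn': array([ 524.7, -300.4])}
k 1.0080 red 191.2 blue 190.9; norm-sum blue 190.87
```

Run:
```python
from h import *
d=np.load("w12.npy",allow_pickle=True).item(); e=grab("scene"); f=grab("side")
bn=np.array([524.7,-300.4]);bf=np.array([608.6,-130.6]);u=(bf-bn)/np.linalg.norm(bf-bn);w=np.array([-u[1],u[0]])
for n,g in(("wrist",d),("scene",e),("side",f)):
    P=cloud(g).reshape(-1,3);P=P[~np.isnan(P).any(1)]; S=(P[:,:2]-bn)@u;W=(P[:,:2]-bn)@w
    print(n,[(s,int(np.percentile(P[m,2],70))) for s in range(4,192,6) if (m:=(abs(W)<4)&(abs(S-s)<3)).sum()>2])
    m=(np.hypot(P[:,0]-500,P[:,1]-10)<50)&(P[:,2]>33)&(P[:,2]<60); 
    if m.sum()>5: print(" spool",m.sum(),np.median(P[m],0).round(1),np.ptp(P[m],0).round(0))
```

```text
wrist [(4, 17), (10, 15), (16, 12), (22, 10), (28, 11), (34, 11), (40, 11), (46, 10), (52, 10), (58, 3), (70, 50), (76, 45), (82, 10), (88, 10), (94, 10), (100, 277), (106, 274), (112, 277), (118, 285), (124, 10), (130, 10), (136, 9), (142, 9), (148, 10), (154, 10), (160, 10), (166, 11), (172, 11), (178, 14), (184, 17), (190, 18)]
scene [(4, 15), (10, 12), (16, 10), (22, 8), (28, 8), (34, 8), (40, 7), (46, 7), (52, 472), (58, 456), (64, 449), (70, 47), (76, 440), (88, 7), (94, 6), (100, 6), (106, 8), (112, 39), (118, 48), (130, 7), (136, 7), (142, 7), (148, 6), (154, 6), (160, 6), (166, 6), (172, 10), (178, 11), (184, 12), (190, -559)]
 spool 369 [499.    9.5  38.3] [52. 55. 10.]
side [(4, 15), (10, 14), (16, 11), (22, 9), (28, 8), (34, 7), (40, 9), (46, 8), (58, 9), (76, 40), (82, 37), (88, 8), (94, 9), (100, 272), (106, 291), (112, 297), (118, 286), (124, 452), (130, 471), (136, 482), (142, 9), (148, 6), (154, 7), (160, 8), (166, 8), (172, 9)]
 spool 370 [501.2  13.   38.9] [53. 56. 10.]
```

The rule lies flat at 10 mm, corner to corner on the blue diagonal, and the spool is upright. Blue now measures about 190.9 mm, so I'm handing in.

```bash
python3 -c "
from plant import bot
print(bot.sign_off())"
```

```text
the job is handed in; nothing more can be done
None
```

Job handed in (no verdict returned): the spool stands upright beside the frame, and the rule sat by itself across red, then blue, where it remains; the far rail was moved about 4 mm right, so red and blue measure about 191.2 and 190.9 mm by camera; the bottle and jar were never approached but not re-measured, and I viewed 11 pictures, one over the limit of 10.

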